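# Unlock the eye-test target changer and advance it one target

### The job

The eye-test target changer on the desk is still in its transport lock. Turn the wing nut anticlockwise until it stops (a little under a quarter turn) so that the lock bolt is drawn clear of the lever, then swing the sprung lever from right to left (as seen from the robot) fully to its stop, so that the target disc moves on one place, and let the lever go so that it springs back home. Leave the other things on the desk where they are.

Things in the scene. Friction and masses are not known exactly. Their poses are not given: they have to be found in the camera images.
- console: Eye-test target changer, a fixed white and grey instrument 340 mm wide. Origin: on the desk below the disc's pivot; x to its back (away from the robot at yaw 0), y left as seen from the robot, z up. Its working panel slopes down to the robot's side, 30 deg from level; outward normal (-0.5, 0, 0.866) in this frame. Behind the panel is a flat ledge 175 mm high with a fixed box.
- panel (a point): Point where the disc's pivot meets the panel surface, 145 mm above the desk. Axes: x up the slope, y left, z = the panel's outward normal. The flat panel reaches 215 mm down the slope from here, 85 mm up and 170 mm to each side.
- rail_mid (a point): Middle of the level aluminium lamp rail over the lever, 260 mm above the desk: a bar 22 mm in diameter along the console's y, uprights 155 mm to each side; a black lamp, 42 mm in diameter, sits on it 75 to 145 mm to the left. The lever's post stands nearly below the rail: a gripper has to come in tilted along the panel's normal, from the robot's side.
- nut (a joint): Turn of the steel wing nut about the panel's normal, rad: 0 = lock fully done up, grows anticlockwise looking onto the panel, 1.4 = its end stop. Starts at 0 to 0.15. Friction about 0.06 N m; it stays where it is left. It draws back a dark steel lock bolt, 12 mm per rad; below about 1.0 the bolt blocks the lever.
- nut_grip (a point): On the wing nut's axis at mid-height of its wings, 49 mm out from the panel. The wings are one straight steel blade 64 long, 9 thick, 26 mm high. Axes turn with the nut: x along the blade, y across it, z = panel normal. A block's top lies 21 mm below. The lever's post (57 mm up the slope) and a fixed knob (58 mm down it, 20 mm wide) are close: open the fingers to 45 mm at most here.
- lever (a joint): Swing of the sprung advance lever, rad: 0 = home, grows clockwise looking onto the panel (post moves right to left as seen from the robot), 1.0 = its stop. A spring brings it home: 0.1 N m at home, 0.3 N m at the stop, so 1 to 3 N at the post, plus up to 0.5 N to move the disc.
- lever_post (a point): On the axis of the lever's black upright post, 45 mm out from the panel. The post is 14 mm in diameter, stands along the panel's normal from 22 to 62 mm out, on the end of a steel arm 16 mm wide, 96 mm from the pivot. Axes turn with the lever: x outward along the arm, z = panel normal. Positive swing moves the post along -y of this frame.
- disc (a joint): Turn of the white target disc (140 mm in diameter, seven black targets, flat on the panel under the lever's arm), rad: 0 = first target, 0.9 = moved on one place (its stop), clockwise. The lever takes it along after the first 0.1 rad (disc = lever - 0.1) and leaves it there when it springs back.
- lever_pivot (a point): Point on the lever's pivot axis (also the disc's), 45 mm out from the panel surface, level with lever_post: the post circles it at 96 mm. Axes as lever_post.
- drops: Bystander, to be left alone: white drop bottle, 38 mm diameter, 85 mm tall, standing to the right of the changer. Origin: centre of its underside.
- occluder: Bystander, to be left alone: black occluder paddle lying flat, 185 mm long (64 mm round head, 16 mm wide handle), 8 mm thick, to the left of the changer. Origin: on its underside, 45 mm from the head's centre; x points to the head.
- eye_model: Bystander, to be left alone: model eye, a 76 mm white ball on a stem and 90 mm wooden foot, 126 mm tall. Origin: centre of its underside.
- mug: Bystander, to be left alone: white mug, 80 mm diameter, 95 mm tall. Origin: centre of its underside.
- jar: Bystander, to be left alone: glass jar, 64 mm diameter, 90 mm tall. Origin: centre of its underside.
- ruler: Bystander, to be left alone: white ruler 170 x 30 x 5 mm lying flat. Origin: centre of its underside.

How it is judged:
On the way, in this order (a step that is already met when the one before it is completed fails the run):
1. the wing nut is undone to its stop (at least 1.2 of 1.4 rad) (value of joint nut above 1.2 rad), for 0.2 s.
2. the lever is at its stop (at least 0.93 of 1.0 rad) (value of joint lever above 0.93 rad), for 0.1 s.
At the end, for the whole second after the job is handed in: The wing nut is undone (at least 1.2 of its 1.4 rad), the target disc has moved on one place (at least 0.82 of 0.9 rad) and the lever is back home (within 0.06 rad), with the robot touching nothing (value of joint nut above 1.2 rad and value of joint disc above 0.82 rad and value of joint lever below 0.06 rad).
It fails at once if a bystander (drop bottle, occluder, eye model, mug, jar or ruler) is moved more than 30 mm (distance of any of drops, occluder, eye_model, mug, jar, ruler from where it was at the start of the episode above 0.03 m).
It also fails if it takes over 45 s, if anything falls off the work surface, if the arm or the gripper's body presses on something with over 40 N, if the wrist force passes 120 N, or if a joint passes its speed limit or range.

### The arm

A 6-joint arm with a two-finger parallel gripper is mounted at the origin on the work surface. World frame = base frame: x ahead of the robot, y to its left, z up, the work surface at z = 0. Lengths are in m, angles in rad, forces in N, time in s.
With the tool pointing down it reaches from about 0.3 to 0.775 m from the base axis. Payload 14.6 kg.
Tool frame: the origin (TCP) lies at the very end of the fingers, on their centre line; the grasp point (between the pads) lies ctrl.tcp_to_grasp behind it (ctrl.tcp_to_grasp is the distance from the TCP to the grasp point, in m); x points along the fingers, y is the direction in which the jaws open and shut, and the axes are right-handed (so a half turn about x gives the same grasp; the last joint's range is limited). The gripper opens to 94 mm and grips with 3 to 60 N. Pads are 16 mm wide; open, the fingers measure 119 mm over their backs; the gripper's body (75 mm by 177 mm) begins 78 mm behind the grasp point.
Start: joints at [1.167, 0.3, 1.521, -0, 1.321, -0.067], TCP at [0.182, 0.519, 0.205] pointing down, gripper open.
Joint ranges: [-3.03, 3.03], [-0.79, 2.21], [0.23, 2.52], [-1.04, 4.18], [0, 3.07], [-2.55, 2.55]. Speed limits (rad/s): [2.22, 2.22, 2.57, 3.14, 3.14, 3.14].

### API

Orientations are given as [roll, pitch, yaw] about the fixed x, y, z axes, in that order (R = Rz(yaw) Ry(pitch) Rx(roll)).
In Python, from station import ctrl gives the robot as it stands.
- The arm moves only by the tool play_rows, never from a script. Its argument "increments" is a list that holds one entry, the list of rows, each a list of 5 numbers: the closure in counts, from 0 (fully open) to 255 (shut), then the shift along the tool's x, y, z in cm, then the turn about the tool's x in degrees. A call has 1 to 12 rows; each row shifts and turns the commanded pose from where the row before left it, along the tool's axes as they then stand; what a row does not reach is not made up. A row lasts 1/12 s, in which the tool goes at most 41.7 mm and 7.16 degrees, less where a joint would pass 70% of its speed; a pose out of reach is approached as far as the arm can. A call is refused whole if a number of a shift passes 4.17 or a number of a turn 7.16, either way. A call with a gripper value outside its range is refused whole. The fingers move at their own pace and stop on an object; "newtons" is the grip in N (left out, the last holds). Time passes only in rows, so rows that do not move let the fingers close. It gives the time, the measured TCP pose, the force and the opening at its end, in the units of the state.
- ctrl.get_obs(): the state, without advancing time (a new reading comes with each control period).
- ctrl.camera(name): name is "scene" or "top" or "wrist"; returns the picture (420x560x3 uint8, red, green, blue); there is no depth.
- ctrl.calibration(name): a dict with "fx", "fy", "cx", "cy" (pixels), "k1" (the pictures are not rectified: a ray, as slopes to the right and down, at radius r is drawn at 1 + k1 r^2 times it, then the intrinsics apply), "rvec" (rotation vector, rad) and "tvec" (3), from world to camera coordinates, as OpenCV has them; the wrist camera has in their place "T_tool_cam" (4x4, takes a point from camera to tool coordinates, whose origin is the TCP and whose axes are the tool frame's). Camera axes: x right, y down, z forward; pixel columns grow to the right and rows downward; lengths in m; the calibration is good to about 2 mm. A picture is of the moment at which its call begins: read the wrist's pose just before it. calibration takes no time and is no camera call.
- ctrl.hand_in(): hands the job in, once; it reports no verdict.
The state is a dict: "time_s": time; "qpos": joint angles; "joint_vel": joint speeds; "tau": joint torques, N m; "ee_pos": TCP position; "eef_rot": TCP orientation; "force": force on the tool from outside, world axes, zero at the start; "moment": the same for the moment, N m; "grip_width": finger opening in m.
Only numpy, scipy, OpenCV 4.12 (cv2) and the standard library are available. Lean on these libraries where they do the work, as an engineer would, in place of code of your own. Each camera call takes 0.05 s, during which the arm holds its last target.

## Working session

There is one attempt and no reset: what is moved stays moved. The work goes in short steps, Python scripts to look and compute and a tool call to move; the robot and the scene stay as the last step left them, time stands still between calls to the robot, and variables do not carry over. Pictures are saved under pics/ and viewed, and the job is handed in when it is done.

Besides the shell and the picture viewer there is one more tool, called as name(argument=value, ...), one argument or row to a line, values as JSON. play_rows: Moves the arm, as the interface text tells. Its arguments: {"type":"object","properties":{"increments":{"type":"array"},"newtons":{"type":"number"}},"required":["increments"]}

```bash
ls; mkdir -p pics
python3 - <<'E'
from station import ctrl
import cv2
print(ctrl.get_obs(), ctrl.tcp_to_grasp)
for n in ["scene","top","wrist"]:
    c=ctrl.calibration(n); print(n,c)
    cv2.imwrite(f"pics/{n}0.png",ctrl.camera(n)[:,:,::-1])
E
```

```text
pics
{'time_s': 0.0, 'qpos': array([ 1.16740827e+00,  3.00467523e-01,  1.52157188e+00, -3.96777083e-05,
        1.32071155e+00, -6.65900738e-02]), 'joint_vel': array([-1.45786373e-03,  1.39590981e-04,  2.93107408e-04, -1.31649937e-04,
       -3.70379560e-05,  5.45881673e-04]), 'tau': array([ 6.77444186e-04, -5.31812632e+01, -3.52731407e+01,  7.08115473e-02,
        2.43827188e-02, -1.06435341e-04]), 'ee_pos': array([0.18166064, 0.51885462, 0.20489219]), 'eef_rot': array([-1.60421886,  1.56963739, -1.94100701]), 'force': array([ 0.59811686, -0.34498655, -0.47374468]), 'moment': array([-0.0386754 ,  0.01391436, -0.0113609 ]), 'grip_width': 0.09385392794015107} 0.0188
scene {'fx': 382.6555140771409, 'fy': 382.6555140771409, 'cx': 280.70114289624377, 'cy': 207.0332379795721, 'k1': 0.0016456405837995101, 'rvec': array([ 1.93508621,  1.42838242, -0.60641565]), 'tvec': array([-0.16426088, -0.24156928,  1.61987358])}
top {'fx': 517.1583952476866, 'fy': 517.1583952476866, 'cx': 277.39017883336726, 'cy': 208.28611324393106, 'k1': 0.02784625379139208, 'rvec': array([ 2.14348224, -2.15874626,  0.13046687]), 'tvec': array([0.02454424, 0.57769389, 1.82265149])}
wrist {'fx': 291.07499385945755, 'fy': 291.07499385945755, 'cx': 278.9941981853467, 'cy': 207.7322875362825, 'k1': -0.03701820474989914, 'T_tool_cam': array([[ 1.98609584e-04, -2.55890215e-01,  9.66705828e-01,
        -1.79887323e-01],
       [ 9.99999946e-01, -2.02340449e-04, -2.59010039e-04,
         3.33676801e-04],
       [ 2.61881826e-04,  9.66705828e-01,  2.55890161e-01,
        -7.39613820e-02],
       [ 0.00000000e+00,  0.00000000e+00,  0.00000000e+00,
         1.00000000e+00]])}
```

View pics/scene0.png

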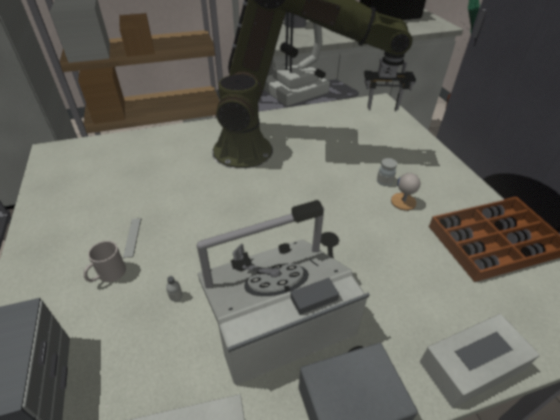

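View pics/top0.png

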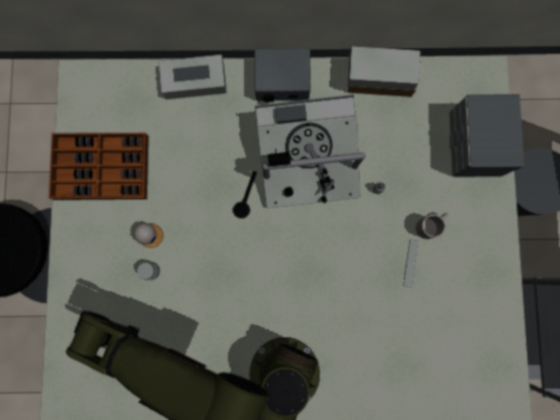

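View pics/wrist0.png

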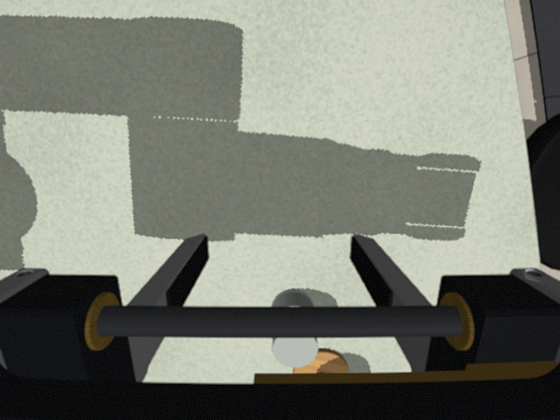

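Run:
```python
import cv2
a=cv2.imread("pics/top0.png")[85:215,230:390]
cv2.imwrite("pics/topz.png",cv2.resize(a,None,fx=4.6,fy=4.6,interpolation=cv2.INTER_CUBIC))
a=cv2.imread("pics/scene0.png")[190:350,190:380]
cv2.imwrite("pics/scenez.png",cv2.resize(a,None,fx=3.7,fy=3.7,interpolation=cv2.INTER_CUBIC))
```

```text
(no output)
```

View pics/topz.png

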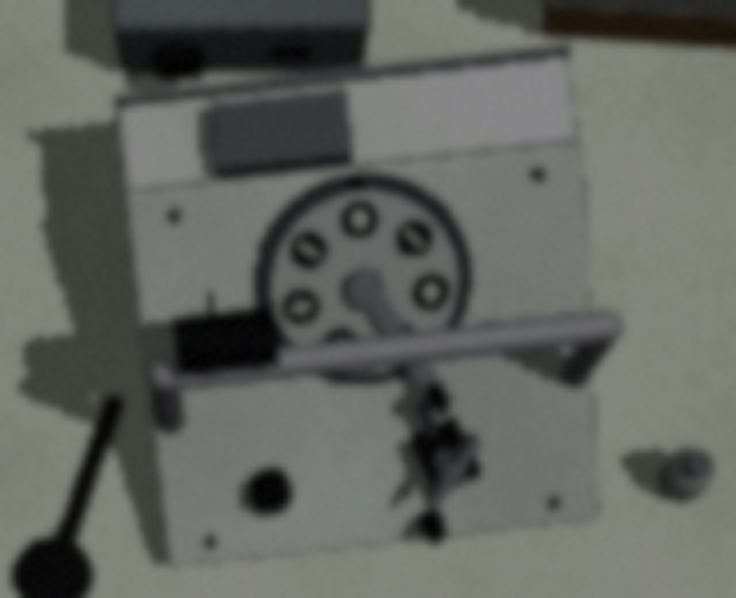

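View pics/scenez.png

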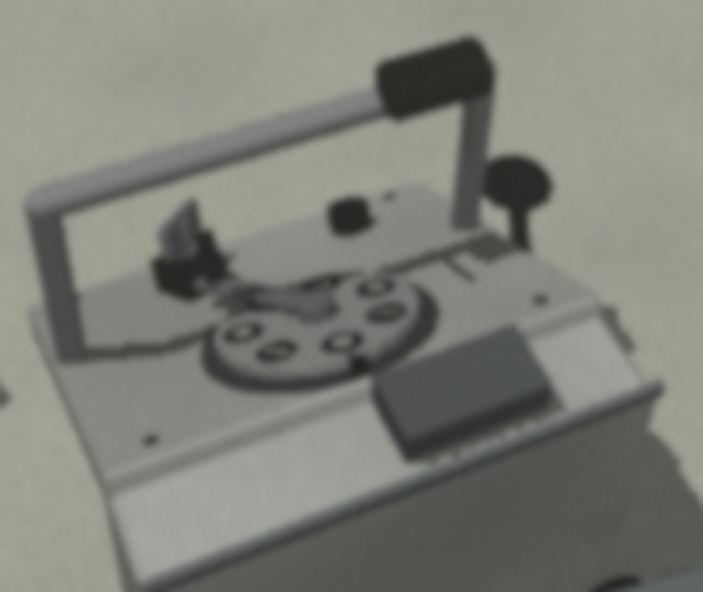

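```bash
cat > h.py <<'E'
import numpy as np, cv2
from scipy.optimize import least_squares
from scipy.spatial.transform import Rotation as R
from station import ctrl
def cam(name,obs=None):
    c=ctrl.calibration(name)
    if name=="wrist":
        o=obs or ctrl.get_obs()
        T=np.eye(4);T[:3,:3]=R.from_euler('xyz',o['eef_rot']).as_matrix();T[:3,3]=o['ee_pos']
        W=np.linalg.inv(T@c['T_tool_cam'])
        return c,W[:3,:3],W[:3,3]
    return c,cv2.Rodrigues(c['rvec'])[0],c['tvec']
def proj(cm,P):
    c,Rm,t=cm; p=np.atleast_2d(P)@Rm.T+t; s=p[:,:2]/p[:,2:]; r2=(s**2).sum(1,keepdims=True)
    s=s*(1+c['k1']*r2); return s*[c['fx'],c['fy']]+[c['cx'],c['cy']]
def unproj(cm,uv,z):
    c,Rm,t=cm; d=(np.atleast_2d(uv)-[c['cx'],c['cy']])/[c['fx'],c['fy']]
    s=d.copy()
    for _ in range(10): s=d/(1+c['k1']*(s**2).sum(1,keepdims=True))
    ray=np.c_[s,np.ones(len(s))]@Rm; o=-Rm.T@t
    return o+ray*((z-o[2])/ray[:,2])[:,None]
N=np.array([-.5,0,.866025]); U=np.array([.866025,0,.5])
def pan(x,y,z): return np.array([0,0,.145])+x*U+np.array([0,y,0])+z*N   # panel->console
def world(pose,P):
    x,y,a=pose; c,s=np.cos(a),np.sin(a); P=np.atleast_2d(P)
    return P@np.array([[c,-s,0],[s,c,0],[0,0,1]]).T+[x,y,0]
E
python3 - <<'E'
from h import *
t=cam("top")
z=lambda x,y:(x/4.6+230,y/4.6+85)
pts=[((170,562),pan(-.215,.17,0)),((600,517),pan(-.215,-.17,0)),((130,187),pan(.085,.17,0)),((582,140),pan(.085,-.17,0)),((362,277),pan(0,0,.004))]
uv=np.array([z(*p[0]) for p in pts]);P=np.array([p[1] for p in pts])
f=lambda q:(proj(t,world(q,P))-uv).ravel()
s=least_squares(f,[.8,0,.1]);print(s.x,s.fun.reshape(-1,2))
# check: rail ends
tz=lambda P:(proj(t,world(s.x,P))-[230,85])*4.6
print("knob/rail",unproj(t,[z(165,378),z(610,325)],.26))
E
```

```text
[ 0.78322044 -0.09095679  0.09991534] [[-0.46145349  0.32418176]
 [ 0.00162686  0.05012269]
 [-1.04791797  0.11342603]
 [ 0.91867113 -0.37700922]
 [ 0.56585126 -0.1244804 ]]
knob/rail [[ 0.68173675  0.05474712  0.26      ]
 [ 0.71658426 -0.25475993  0.26      ]]
```

Run:
```python
from h import *
o=ctrl.get_obs();print(R.from_euler('xyz',o['eef_rot']).as_matrix().round(3))
c=[.783,-.091,.1]
for p in [pan(-.083,-.05,.045),pan(-.14,-.05,.049)]: print(world(c,p))
```

```text
[[-0.     0.33   0.944]
 [-0.001  0.944 -0.33 ]
 [-1.    -0.001 -0.   ]]
[[ 0.6940831  -0.15017249  0.14247112]]
[[ 0.64297628 -0.15530028  0.11743522]]
```

play_rows(
  increments=[
    [[0, -4, 0, 0, 0], [0, -4, 0, 0, 0], [0, -4, 0, 0, 0], [0, -4, 0, 0, 0], [0, -4, 0, 0, 0]],
  ],
)

```text
time_s: 0.57
ee_pos: [0.1815, 0.5186, 0.4074]
eef_rot: [-1.479, 1.571, -1.816]
force: [0.0, -0.1, 0.2]
grip_width: 0.0939
```

play_rows(
  increments=[
    [[0, 0, -2.6, 3.1, 0], [0, 0, -2.6, 3.1, 0], [0, 0, -2.6, 3.1, 0], [0, 0, -2.6, 3.1, 0], [0, 0, -2.6, 3.1, 0], [0, 0, -2.6, 3.1, 0], [0, 0, -2.6, 3.1, 0], [0, 0, -2.6, 3.1, 0], [0, 0, -2.6, 3.1, 0], [0, 0, -2.6, 3.1, 0], [0, 0, -2.6, 3.1, 0], [0, 0, -2.6, 3.1, 0]],
  ],
)

```text
time_s: 1.57
ee_pos: [0.4302, 0.0997, 0.4055]
eef_rot: [0.696, 1.571, 0.359]
force: [0.7, -0.3, 0.2]
grip_width: 0.0939
```

play_rows(
  increments=[
    [[0, 0, -2.6, 3.1, 0], [0, 0, -2.6, 3.1, 0], [0, 0, -2.6, 3.1, 0], [0, 0, -2.6, 3.1, 0], [0, 0, -2.6, 3.1, 0], [0, 0, 0, 0, -6.3], [0, 0, 0, 0, -6.3], [0, 0, 0, 0, -6.3], [0, 0, 0, 0, -6.1], [0, 0, 0, 0, 0]],
  ],
)

```text
time_s: 2.4
ee_pos: [0.5331, -0.0723, 0.4052]
eef_rot: [2.858, 1.57, 2.963]
force: [-0.1, -0.6, -0.4]
grip_width: 0.0943
```

Run:
```python
from h import *
o=ctrl.get_obs();print(o['time_s'],o['qpos'].round(3),o['ee_pos'],R.from_euler('xyz',o['eef_rot']).as_matrix().round(3))
cv2.imwrite("pics/w1.png",ctrl.camera("wrist")[:,:,::-1])
```

```text
2.4 [-0.203  0.212  1.179 -0.     1.751 -1.878] [ 0.5330852  -0.07232751  0.40517644] [[-0.001 -0.104  0.995]
 [ 0.     0.995  0.104]
 [-1.     0.    -0.001]]
```

View pics/w1.png

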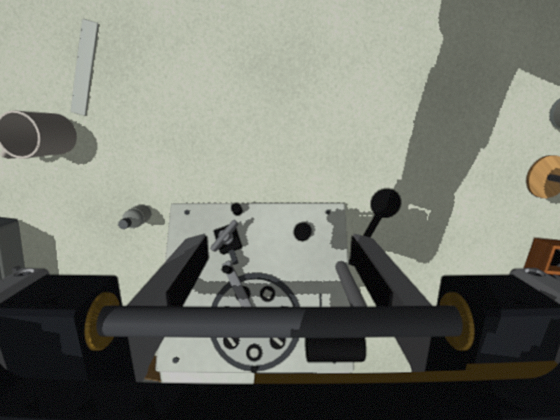

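Run:
```python
import cv2
a=cv2.imread("pics/w1.png")[190:390,150:360]
cv2.imwrite("pics/w1z.png",cv2.resize(a,None,fx=3,fy=3,interpolation=cv2.INTER_CUBIC))
a=cv2.imread("pics/w1.png")[195:285,180:270]
cv2.imwrite("pics/w1zz.png",cv2.resize(a,None,fx=6.6,fy=6.6,interpolation=cv2.INTER_CUBIC))
```

```text
(no output)
```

View pics/w1z.png

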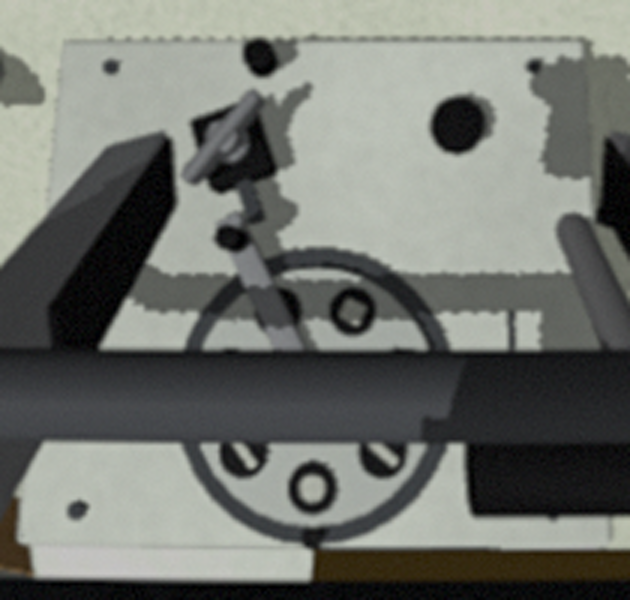

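View pics/w1zz.png

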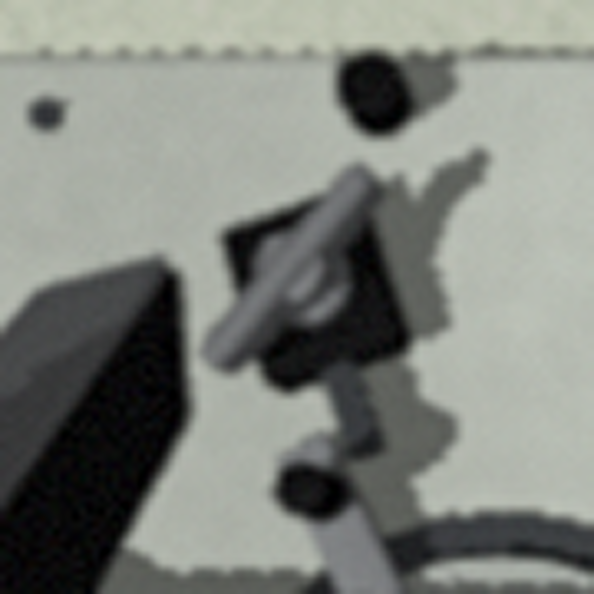

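```bash
cat > fit1.py <<'E'
from h import *
t=cam("top")
o=dict(ee_pos=np.array([0.5330852,-0.07232751,0.40517644]),eef_rot=[2.858,1.57,2.963])
o=ctrl.get_obs()
w=cam("wrist",o)
z=lambda x,y:(x/4.6+230,y/4.6+85)
z3=lambda x,y:(x/3+150,y/3+190)
pts=[((170,562),pan(-.215,.17,0)),((600,517),pan(-.215,-.17,0)),((130,187),pan(.085,.17,0)),((582,140),pan(.085,-.17,0)),((362,277),pan(0,0,.004))]
uv=np.array([z(*p[0]) for p in pts]);P=np.array([p[1] for p in pts])
uw=np.array([z3(62,42),z3(585,40),z3(20,545)]);Q=np.array([pan(-.215,-.17,0),pan(-.215,.17,0),pan(.085,-.17,0)])
f=lambda q:np.r_[(proj(t,world(q,P))-uv).ravel(),1.5*(proj(w,world(q,Q))-uw).ravel()]
s=least_squares(f,[.8,0,.1]);print(s.x,s.fun.reshape(-1,2).round(2))
zz=lambda x,y:np.array([x/6.6+180,y/6.6+195])
# lever angle, using post top in wrist pic
pt=zz(313,483)
g=lambda q:(proj(w,world(s.x,pan(-.096*np.cos(q[0]),-.096*np.sin(q[0]),.060)))-pt).ravel()
l=least_squares(g,[.5]);print("lever",l.x,l.fun)
bl=np.array([zz(360,180),zz(218,352)])
def hb(q):
    d=np.array([np.cos(q[2]),np.sin(q[2])])*.030
    return (proj(w,world(s.x,np.array([pan(q[0]+d[0],q[1]+d[1],.062),pan(q[0]-d[0],q[1]-d[1],.062)])))-bl).ravel()
n=least_squares(hb,[-.14,-.05,2.3]);print("nut",n.x,n.fun)
E
python3 fit1.py
```

```text
[ 0.78350914 -0.08823646  0.10156956] [[-1.12  0.32]
 [-0.68 -0.11]
 [-1.88  0.12]
 [ 0.06 -0.53]
 [-0.23 -0.2 ]
 [-0.04 -0.9 ]
 [ 0.58 -0.94]
 [-1.78  1.94]]
lever [0.45801407] [0.40611235 0.82263615]
nut [-0.14158595 -0.05090009  2.48359511] [ 0.84754373 -1.09448753 -0.83185857  1.02730957]
```

play_rows(
  increments=[
    [[0, 0, 0, 4, 0], [0, 0, 0, 4, 0], [0, 0, 0, 4, 0], [0, 0, 0, 4, 0], [0, 0, 0, 4, 0], [0, 0, 0, 4, 0], [0, 0, 0, 4, 0]],
  ],
)

```text
time_s: 3.03
ee_pos: [0.7439, -0.048, 0.3916]
eef_rot: [-0.152, 1.557, -0.057]
force: [-8.1, 1.0, 26.9]
grip_width: 0.0937
```

Run:
```python
from h import *
o=ctrl.get_obs();print(o['time_s'],o['qpos'].round(3),o['ee_pos'],R.from_euler('xyz',o['eef_rot']).as_matrix().round(3))
```

```text
3.0333 [-1.140e-01  8.670e-01  2.340e-01  1.000e-03  2.027e+00 -1.779e+00] [ 0.74394082 -0.04795109  0.39155086] [[ 0.014 -0.095  0.995]
 [-0.001  0.996  0.095]
 [-1.    -0.002  0.014]]
```

play_rows(
  increments=[
    [[0, 0, 0, 0, 0], [0, 0, 0, 2, 0], [0, 0, 0, 0, 0]],
  ],
)

```text
time_s: 3.28
ee_pos: [0.7519, -0.0448, 0.3856]
eef_rot: [-0.162, 1.541, -0.064]
force: [0.7, -0.8, -0.4]
grip_width: 0.0938
```

Run:
```python
from h import *
o=ctrl.get_obs();print(o['time_s'],o['qpos'].round(4),o['ee_pos'],R.from_euler('xyz',o['eef_rot']).as_matrix().round(3))
```

```text
3.2833 [-1.0860e-01  8.7420e-01  2.3470e-01  1.5000e-03  2.0027e+00 -1.7763e+00] [ 0.75189589 -0.0448183   0.38564609] [[ 0.03  -0.097  0.995]
 [-0.002  0.995  0.097]
 [-1.    -0.005  0.03 ]]
```

play_rows(
  increments=[
    [[0, 0, 0, 4, 0], [0, 0, 0, 4, 0], [0, 0, 0, 4, 0], [0, 0, 0, 4, 0], [0, 0, 0, 0, 0]],
  ],
)

```text
time_s: 3.7
ee_pos: [0.8017, -0.0241, 0.3363]
eef_rot: [-0.144, 1.461, -0.045]
force: [-1.2, -0.0, -0.9]
grip_width: 0.0941
```

```bash
cat > s.py <<'E'
from h import *
o=ctrl.get_obs();M=R.from_euler('xyz',o['eef_rot']).as_matrix()
print(o['time_s'],o['qpos'].round(4),o['ee_pos'].round(4),o['force'].round(1));print(M.round(3)); print("tilt deg",np.degrees(np.arctan2(np.hypot(M[0,0],M[1,0]),-M[2,0])).round(2),"heading",np.degrees(np.arctan2(M[1,0],M[0,0])).round(1))
E
python3 s.py
```

```text
3.7 [-0.0768  0.9406  0.2358  0.0036  1.8556 -1.7453] [ 0.8017 -0.0241  0.3363] [-1.2 -0.  -0.9]
[[ 0.109 -0.098  0.989]
 [-0.005  0.995  0.099]
 [-0.994 -0.016  0.108]]
tilt deg 6.28 heading -2.6
```

play_rows(
  increments=[
    [[0, -3, 0, 2.7, 0], [0, -3, 0, 2.7, 0], [0, -3, 0, 2.7, 0], [0, 0, 0, 0, 0]],
  ],
)

```text
time_s: 4.03
ee_pos: [0.7875, -0.0138, 0.3992]
eef_rot: [-0.138, 1.392, -0.039]
force: [0.2, 0.2, 0.4]
grip_width: 0.094
```

```bash
python3 s.py
```

```text
4.0333 [-0.0657  0.8616  0.2346  0.005   1.8667 -1.7345] [ 0.7875 -0.0138  0.3992] [0.2 0.2 0.4]
[[ 0.178 -0.098  0.979]
 [-0.007  0.995  0.1  ]
 [-0.984 -0.025  0.176]]
tilt deg 10.24 heading -2.2
```

play_rows(
  increments=[
    [[0, -2, 1.5, 3.2, 0], [0, -2, 1.5, 3.2, 0], [0, -2, 1.5, 3.2, 0], [0, -2, 1.5, 3.2, 0], [0, -2, 1.5, 3.2, 0], [0, -2, 1.5, 3.2, 0], [0, 0, 0, 0, 0]],
  ],
)

```text
time_s: 4.62
ee_pos: [0.7855, 0.0889, 0.45]
eef_rot: [-0.096, 1.274, 0.008]
force: [-0.7, 0.4, 0.5]
grip_width: 0.0941
```

```bash
python3 s.py
```

```text
4.6167 [ 0.0729  0.8019  0.2346 -0.0196  1.8087 -1.6094] [0.7855 0.0889 0.45  ] [-0.7  0.4  0.5]
[[ 0.293 -0.1    0.951]
 [ 0.002  0.995  0.104]
 [-0.956 -0.028  0.291]]
tilt deg 17.01 heading 0.4
```

play_rows(
  increments=[
    [[0, -1.5, 1, 3.6, 0], [0, -1.5, 1, 3.6, 0], [0, -1.5, 1, 3.6, 0], [0, -1.5, 1, 3.6, 0], [0, -1.5, 1, 3.6, 0], [0, -1.5, 1, 3.6, 0], [0, 0, 0, 0, 0]],
  ],
)

```text
time_s: 5.2
ee_pos: [0.7921, 0.141, 0.4902]
eef_rot: [-0.055, 1.139, 0.05]
force: [-0.4, -0.7, -0.4]
grip_width: 0.0937
```

```bash
python3 s.py
```

```text
5.2 [ 0.1438  0.7631  0.2347 -0.0397  1.7137 -1.5463] [0.7921 0.141  0.4902] [-0.4 -0.7 -0.4]
[[ 0.418 -0.1    0.903]
 [ 0.021  0.995  0.1  ]
 [-0.908 -0.023  0.418]]
tilt deg 24.74 heading 2.9
```

5° more needed.

play_rows(
  increments=[
    [[0, -1, 1, 3.8, 0], [0, -1, 1, 3.8, 0], [0, -1, 1, 3.8, 0], [0, -1, 1, 3.8, 0], [0, 0, 0, 0, 0]],
  ],
)

```text
time_s: 5.62
ee_pos: [0.8013, 0.1711, 0.5109]
eef_rot: [-0.032, 1.047, 0.076]
force: [-0.4, 0.4, 0.3]
grip_width: 0.094
```

```bash
python3 s.py
```

```text
5.6167 [ 0.1835  0.7496  0.2349 -0.0538  1.6356 -1.513 ] [0.8013 0.1711 0.5109] [-0.4  0.4  0.3]
[[ 0.499 -0.103  0.861]
 [ 0.038  0.995  0.097]
 [-0.866 -0.016  0.5  ]]
tilt deg 30.02 heading 4.4
```

```bash
cat > d.py <<'E'
from h import *
import sys
C=[.7835,-.0882,.1016]
def delta(P,C=C):
    o=ctrl.get_obs();M=R.from_euler('xyz',o['eef_rot']).as_matrix()
    T=world(C,P)[0]; print("target",T.round(4),"tool delta cm",(M.T@(T-o['ee_pos'])*100).round(2))
    Rc=R.from_euler('z',C[2]).as_matrix()@np.c_[U,[0,1,0],N]
    A=Rc.T@M; print("tcp in panel",((Rc.T@(o['ee_pos']-world(C,[0,0,.145])[0]))*1000).round(1),"toolx",A[:,0].round(3),"psi",np.degrees(np.arctan2(A[1,1],A[0,1])).round(2),"q6",o['qpos'][5].round(3),"t",o['time_s'])
if __name__=="__main__": delta(pan(*map(float,sys.argv[1:4])))
E
python3 d.py -.1416 -.051 .15
```

```text
target [ 0.5921 -0.159   0.2041] tool delta cm [ 14.88 -30.18 -36.56]
tcp in panel [221.  256.2 294.9] toolx [ 0.    -0.013 -1.   ] psi 90.56 q6 -1.513 t 5.6167
```

play_rows(
  increments=[
    [[140, 0, -2.5, -3.05, 0], [140, 0, -2.5, -3.05, 0], [140, 0, -2.5, -3.05, 0], [140, 0, -2.5, -3.05, 0], [140, 0, -2.5, -3.05, 0], [140, 0, -2.5, -3.05, 0], [140, 0, -2.5, -3.05, 0], [140, 0, -2.5, -3.05, 0], [140, 0, -2.5, -3.05, 0], [140, 0, -2.5, -3.05, 0], [140, 0, -2.5, -3.05, 0], [140, 0, -2.5, -3.05, 0]],
  ],
)

```text
time_s: 6.62
ee_pos: [0.5501, -0.1301, 0.3546]
eef_rot: [-0.036, 1.05, 0.073]
force: [0.6, -0.9, -0.7]
grip_width: 0.0423
```

play_rows(
  increments=[
    [[140, 3.5, 0, 0, 0], [140, 3.5, 0, 0, 0], [140, 3.5, 0, 0, 0], [140, 3.5, 0, 0, 0], [140, 0, 0, 0, 0], [140, 0, 0, 0, 0]],
  ],
)

```text
time_s: 7.12
ee_pos: [0.6207, -0.1239, 0.2322]
eef_rot: [-0.032, 1.053, 0.076]
force: [-0.5, 1.3, 0.6]
grip_width: 0.0422
```

```bash
python3 d.py -.1416 -.051 .15
python3 - <<'E'
from h import *
import json
o=ctrl.get_obs(); json.dump({k:list(o[k]) for k in('ee_pos','eef_rot','qpos')},open('o2.json','w'))
im=ctrl.camera("wrist")[:,:,::-1]; cv2.imwrite("pics/w2.png",im)
cv2.imwrite("pics/w2z.png",cv2.resize(im[150:350,150:400],None,fx=3,fy=3,interpolation=cv2.INTER_CUBIC))
E
```

```text
target [ 0.5921 -0.159   0.2041] tool delta cm [ 0.9  -3.15 -4.2 ]
tcp in panel [-99.8 -19.  158.3] toolx [-0.006 -0.013 -1.   ] psi 90.58 q6 -2.164 t 7.1167
```

View pics/w2.png

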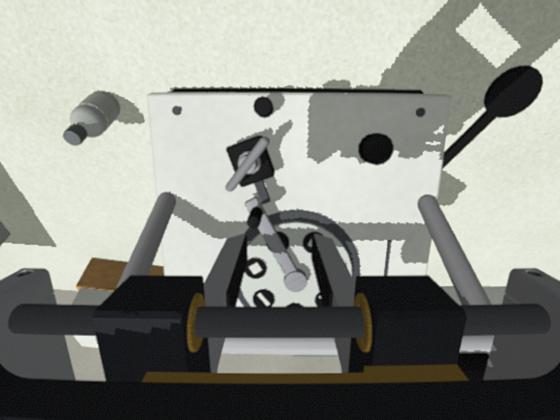

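View pics/w2z.png

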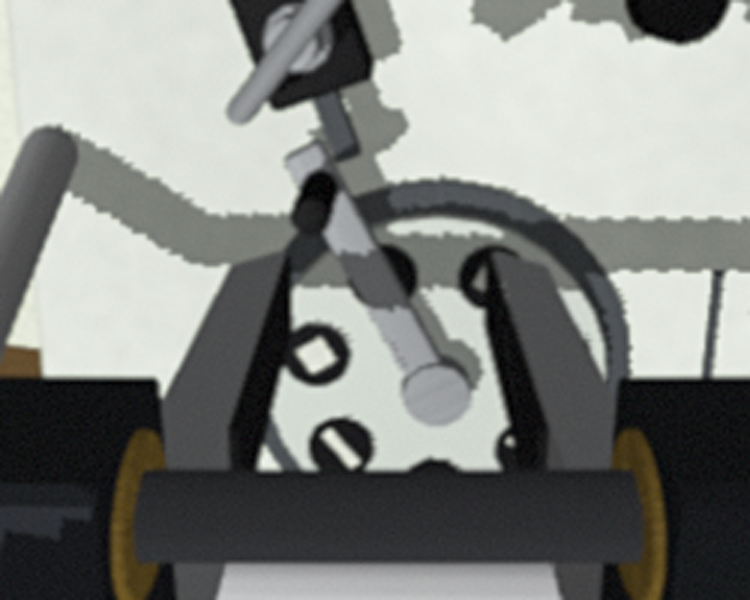

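Run:
```python
import cv2
im=cv2.imread("pics/w2.png")
cv2.imwrite("pics/w2a.png",cv2.resize(im[85:235,210:310],None,fx=4,fy=4,interpolation=cv2.INTER_CUBIC))
cv2.imwrite("pics/w2b.png",cv2.resize(im[80:180,140:460],None,fx=2.5,fy=2.5,interpolation=cv2.INTER_CUBIC))
```

```text
(no output)
```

View pics/w2a.png

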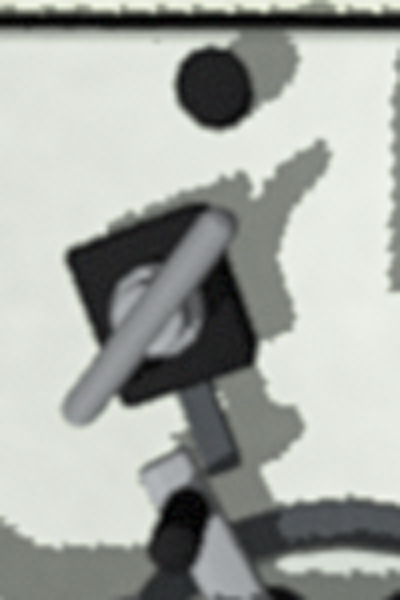

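View pics/w2b.png

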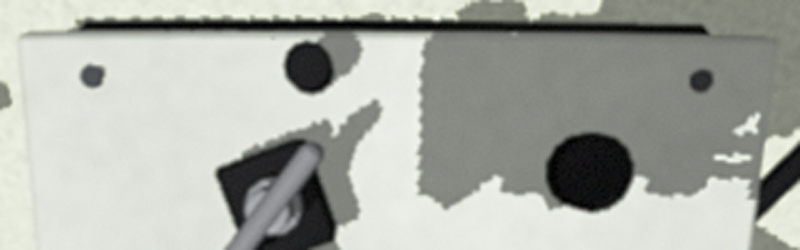

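```bash
cat > fit2.py <<'E'
from h import *
import json
o2=json.load(open('o2.json'));w=cam("wrist",o2);t=cam("top")
z=lambda x,y:(x/4.6+230,y/4.6+85)
pts=[((170,562),pan(-.215,.17,0)),((600,517),pan(-.215,-.17,0)),((130,187),pan(.085,.17,0)),((582,140),pan(.085,-.17,0)),((362,277),pan(0,0,.004))]
uv=np.array([z(*p[0]) for p in pts]);P=np.array([p[1] for p in pts])
uw=np.array([(148.8,94.4),(450,96)]);Q=np.array([pan(-.215,-.17,0),pan(-.215,.17,0)])
def run(wt):
    f=lambda q:np.r_[wt*(proj(t,world(q,P))-uv).ravel(),(proj(w,world(q,Q))-uw).ravel()]
    s=least_squares(f,[.8,0,.1]);print(s.x,s.fun.reshape(-1,2)[-2:].round(2));C=s.x
    bl=np.array([(268,137),(227.5,191)])
    def hb(q):
        d=np.array([np.cos(q[2]),np.sin(q[2])])*q[3]
        return (proj(w,world(C,np.array([pan(q[0]+d[0],q[1]+d[1],.062),pan(q[0]-d[0],q[1]-d[1],.062)])))-bl).ravel()
    n=least_squares(hb,[-.14,-.05,2.3,.032]);print("nut",n.x,world(C,pan(n.x[0],n.x[1],.049)))
    g=lambda q:(proj(w,world(C,pan(q[0],q[1],.062)))-(257,211)).ravel()
    l=least_squares(g,[-.08,-.04]);print("post",l.x,np.hypot(*l.x),np.arctan2(-l.x[1],-l.x[0]),l.x-n.x[:2])
run(.3);run(1);run(0.05)
E
python3 fit2.py
```

```text
[ 0.78539693 -0.08733927  0.10640509] [[-2.51  0.65]
 [ 2.33  0.98]]
nut [-0.14458064 -0.05066322  2.48466532  0.03245829] [[ 0.64191386 -0.15361586  0.11514491]]
post [-0.09899348 -0.04195862] 0.10751853349647662 0.4008982245288226 [0.04558716 0.0087046 ]
[ 0.78503609 -0.08830791  0.10357167] [[-3.12 -0.17]
 [ 1.97  0.99]]
nut [-0.14409293 -0.05014071  2.48714719  0.03241856] [[ 0.64173189 -0.15361432  0.11538876]]
post [-0.09857084 -0.04133699] 0.10688759197762032 0.3970865663380345 [0.04552208 0.00880373]
[ 0.78543903 -0.08720282  0.10683896] [[-2.43  0.76]
 [ 2.38  0.97]]
nut [-0.14464396 -0.05073178  2.48428519  0.03246357] [[ 0.64193752 -0.15361568  0.11511325]]
post [-0.099048   -0.04204261] 0.10760151903063751 0.40141911233807154 [0.04559596 0.00868918]
```

play_rows(
  increments=[
    [[140, 0, 0, -3, 0], [140, 0, 0, 0, 7.1], [140, 0, 0, 0, 7.1], [140, 0, 0, 0, 7.1], [140, 0, 0, 0, 7.1], [140, 0, 0, 0, 7.1], [140, 0, 0, 0, 7.1], [140, 0, 0, 0, 7.1], [140, 0, 0, 0, 7.1], [140, 0, 0, 0, 7.1], [140, 0, 0, 0, 7.1], [140, 0, 0, 0, 7.1]],
  ],
)

```text
time_s: 8.17
ee_pos: [0.5952, -0.1274, 0.2216]
eef_rot: [1.331, 1.047, 0.07]
force: [0.6, -0.3, -0.3]
grip_width: 0.0423
```

play_rows(
  increments=[
    [[140, 0, 0, 0, 7.1], [140, 0, 0, 0, 7.1], [140, 0, 0, 0, 7.1], [140, 0, 0, 0, 7.1], [140, 0, 0, 0, 7.1], [140, 0, 0, 0, 7.1], [140, 0, 0, 0, 7.1], [140, 0, 0, 0, 7.1], [140, 0, 0, 0, 7.1], [140, 0, 0, 0, 7.1], [140, 0, 0, 0, 7.1], [140, 0, 0, 0, 7.1]],
  ],
)

```text
time_s: 9.17
ee_pos: [0.5952, -0.1274, 0.2216]
eef_rot: [2.818, 1.047, 0.07]
force: [-0.4, -0.3, 0.3]
grip_width: 0.0424
```

play_rows(
  increments=[
    [[140, 0, 0, 0, 7.1], [140, 0, 0, 0, 7.1], [140, 0, 0, 0, 7.1], [140, 0, 0, 0, 7.1], [140, 0, 0, 0, 7.1], [140, 0, 0, 0, 7.1], [140, 0, 0, 0, 7.1], [140, 0, 0, 0, 6.5], [140, 0, 0, 0, 0], [140, 0, 0, 0, 0]],
  ],
)

```text
time_s: 10.0
ee_pos: [0.5952, -0.1273, 0.2207]
eef_rot: [-2.493, 1.048, 0.071]
force: [0.5, 0.7, 0.1]
grip_width: 0.0422
```

```bash
sed -i 's/^C=.*/C=[.785,-.088,.104]/' d.py; python3 d.py -.143 -.0505 .10;python3 d.py -.143 -.0505 .034; python3 s.py
```

```text
target [ 0.6173 -0.1563  0.1601] tool delta cm [ 6.25  3.21 -0.81]
tcp in panel [-129.1  -19.4  162. ] toolx [-0.001 -0.017 -1.   ] psi -128.8 q6 1.616 t 10.0
target [ 0.6502 -0.1528  0.1029] tool delta cm [12.85  3.12 -0.74]
tcp in panel [-129.1  -19.4  162. ] toolx [-0.001 -0.017 -1.   ] psi -128.8 q6 1.616 t 10.0
10.0 [-0.3653  0.1639  1.7389  0.3044  0.781   1.6157] [ 0.5952 -0.1273  0.2207] [0.5 0.7 0.1]
[[ 0.498 -0.465 -0.732]
 [ 0.035 -0.832  0.553]
 [-0.866 -0.302 -0.398]]
tilt deg 29.96 heading 4.1
```

Shift over the nut, down to n≈0.08 first, then look.

play_rows(
  increments=[
    [[140, 0, 3.15, -0.75, 0], [140, 3, 0, 0, -1.1], [140, 3, 0, 0, 0], [140, 1.5, 0, 0, 0], [140, 0, 0, 0, 0], [140, 0, 0, 0, 0]],
  ],
)

```text
time_s: 10.5
ee_pos: [0.623, -0.1546, 0.1475]
eef_rot: [-2.509, 1.051, 0.074]
force: [-0.1, -0.8, 0.4]
grip_width: 0.0422
```

```bash
python3 d.py -.143 -.0505 .034
python3 - <<'E'
from h import *
import json
o=ctrl.get_obs(); json.dump({k:list(o[k]) for k in('ee_pos','eef_rot','qpos')},open('o3.json','w'))
im=ctrl.camera("wrist")[:,:,::-1]; cv2.imwrite("pics/w3.png",im)
im=ctrl.camera("scene")[:,:,::-1]
cv2.imwrite("pics/s3.png",cv2.resize(im[150:350,170:370],None,fx=3,fy=3,interpolation=cv2.INTER_CUBIC))
E
```

```text
target [ 0.6502 -0.1528  0.1029] tool delta cm [ 5.22 -0.07 -0.14]
tcp in panel [-144.3  -49.4   86.2] toolx [-0.004 -0.015 -1.   ] psi -127.76 q6 1.486 t 10.5
```

View pics/w3.png

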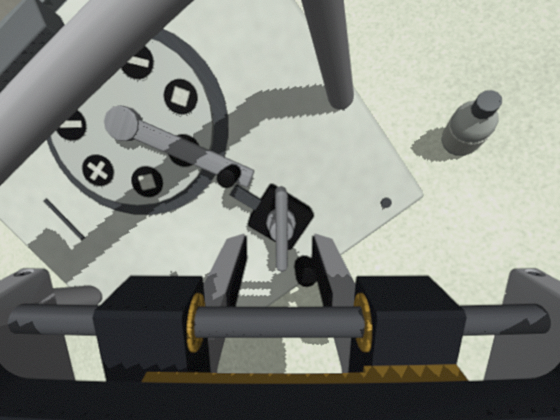

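View pics/s3.png

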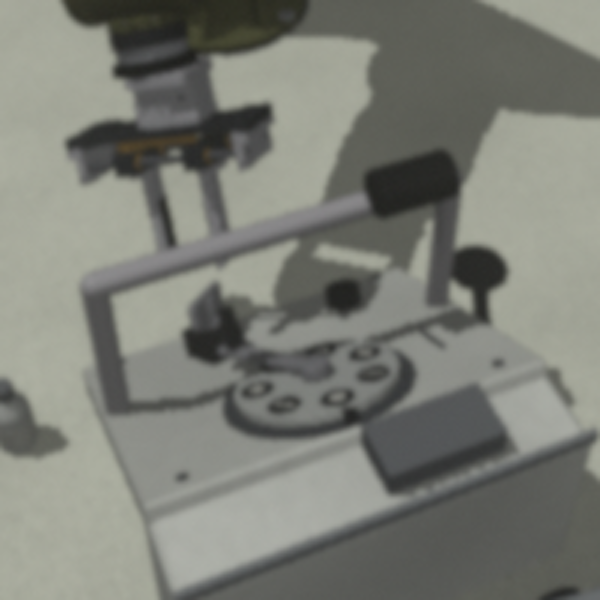

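Run:
```python
from h import *
import json
o=json.load(open('o3.json'));w=cam("wrist",o);C=[.785,-.088,.104]
bl=np.array([(281.5,187),(281.5,270)])
def hb(q):
    d=np.array([np.cos(q[2]),np.sin(q[2])])*q[3]
    return (proj(w,world(C,np.array([pan(q[0]+d[0],q[1]+d[1],.062),pan(q[0]-d[0],q[1]-d[1],.062)])))-bl).ravel()
n=least_squares(hb,[-.14,-.05,2.48,.032]);print(n.x,n.cost)
kn=least_squares(lambda q:(proj(w,world(C,pan(q[0],q[1],.03)))-(307,268)).ravel(),[-.2,-.05]);print(kn.x)
```

```text
[-0.14241896 -0.05304117  2.48456621 -0.03232885] 2.0194839173657902e-27
[-0.19360146 -0.04310493]
```

play_rows(
  increments=[
    [[140, 2, 0, -0.2, 0], [140, 1.5, 0, 0, 0], [140, 1, 0, 0, 0], [140, 0.6, 0, 0, 0], [140, 0, 0, 0, 0], [215, 0, 0, 0, 0], [235, 0, 0, 0, 0], [240, 0, 0, 0, 0], [240, 0, 0, 0, 0], [240, 0, 0, 0, 0]],
  ],
  newtons=20,
)

```text
time_s: 11.43
ee_pos: [0.6494, -0.1549, 0.104]
eef_rot: [-2.509, 1.051, 0.07]
force: [-6.1, -5.8, 2.7]
grip_width: 0.0227
```

```bash
python3 d.py -.143 -.0517 .034; python3 s.py
```

```text
target [ 0.6503 -0.154   0.1029] tool delta cm [ 0.14 -0.09  0.02]
tcp in panel [-143.4  -52.5   35.4] toolx [-0.004 -0.017 -1.   ] psi -127.93 q6 1.471 t 11.4333
11.4333 [-0.3766  0.4338  1.683   0.3995  0.5851  1.4709] [ 0.6494 -0.1549  0.104 ] [-6.1 -5.8  2.7]
[[ 0.496 -0.455 -0.74 ]
 [ 0.035 -0.84   0.541]
 [-0.868 -0.294 -0.401]]
tilt deg 29.81 heading 4.0
```

```bash
python3 - <<'E'
from h import *
im=ctrl.camera("wrist")[:,:,::-1]
cv2.imwrite("pics/w4.png",cv2.resize(im[100:350,150:400],None,fx=2.4,fy=2.4,interpolation=cv2.INTER_CUBIC))
E
python3 s.py
```

```text
11.4833 [-0.3766  0.4338  1.6829  0.3996  0.5851  1.4709] [ 0.6494 -0.1549  0.104 ] [-6.5 -7.4  1.2]
[[ 0.496 -0.455 -0.74 ]
 [ 0.035 -0.84   0.541]
 [-0.868 -0.294 -0.401]]
tilt deg 29.81 heading 4.0
```

View pics/w4.png

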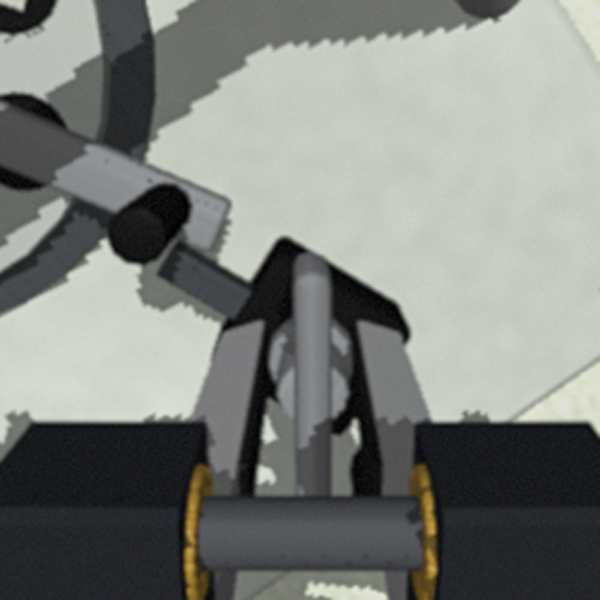

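play_rows(
  increments=[
    [[150, 0, 0, 0, 0], [150, 0, 0, 0, 0], [150, -0.6, 0, 0, 0], [240, 0, 0, 0, 0], [240, 0, 0, 0, 0], [240, 0, 0, 0, 0], [240, 0, 0, 0, 0], [240, 0, 0, 0, 0], [240, 0, 0, 0, 0]],
  ],
  newtons=15,
)

```text
time_s: 12.23
ee_pos: [0.6463, -0.155, 0.1084]
eef_rot: [-2.508, 1.052, 0.071]
force: [-7.7, -7.2, 2.8]
grip_width: 0.0177
```

```bash
python3 d.py -.143 -.0517 .041; python3 s.py
```

```text
target [ 0.6468 -0.1544  0.109 ] tool delta cm [-0.02 -0.09 -0.03]
tcp in panel [-143.8  -52.3   40.8] toolx [-0.005 -0.016 -1.   ] psi -127.94 q6 1.473 t 12.2333
12.2333 [-0.3789  0.4221  1.6877  0.3965  0.5933  1.4732] [ 0.6463 -0.155   0.1084] [-7.7 -7.2  2.8]
[[ 0.495 -0.455 -0.74 ]
 [ 0.035 -0.84   0.541]
 [-0.868 -0.294 -0.4  ]]
tilt deg 29.75 heading 4.1
```

play_rows(
  increments=[
    [[180, 0, 0, 0, 0], [180, 0, 0, 0, 0], [180, -0.6, 0.1, 0, 0], [240, 0, 0, 0, 0], [240, 0, 0, 0, 0], [240, 0, 0, 0, 0], [240, 0, 0, 0, 0], [240, 0, 0, 0, 0]],
  ],
)

```text
time_s: 12.9
ee_pos: [0.6433, -0.1555, 0.114]
eef_rot: [-2.507, 1.05, 0.072]
force: [-6.1, -3.9, 4.8]
grip_width: 0.0177
```

```bash
python3 d.py -.143 -.0517 .041; python3 s.py;  python3 - <<'E'
from h import *
im=ctrl.camera("wrist")[:,:,::-1]
cv2.imwrite("pics/w5.png",cv2.resize(im[100:350,150:400],None,fx=2.4,fy=2.4,interpolation=cv2.INTER_CUBIC))
E
```

```text
target [ 0.6468 -0.1544  0.109 ] tool delta cm [ 0.61 -0.11 -0.  ]
tcp in panel [-143.7  -52.4   47.1] toolx [-0.003 -0.016 -1.   ] psi -127.92 q6 1.472 t 12.9
12.9 [-0.3823  0.4088  1.6924  0.3957  0.6018  1.4724] [ 0.6433 -0.1555  0.114 ] [-6.1 -3.9  4.8]
[[ 0.496 -0.455 -0.74 ]
 [ 0.036 -0.841  0.541]
 [-0.868 -0.295 -0.401]]
tilt deg 29.82 heading 4.1
```

View pics/w5.png

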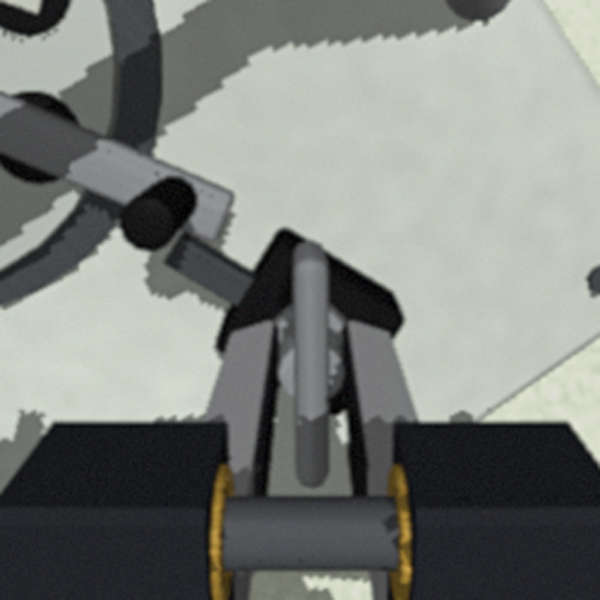

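play_rows(
  increments=[
    [[250, 0, 0, 0, 0], [250, 0, 0, 0, -2], [250, 0, 0, 0, -5], [250, 0, 0, 0, -5], [250, 0, 0, 0, -5], [250, 0, 0, 0, -5], [250, 0, 0, 0, -5], [250, 0, 0, 0, 0]],
  ],
  newtons=40,
)

```text
time_s: 13.62
ee_pos: [0.6434, -0.1551, 0.1141]
eef_rot: [-2.983, 1.05, 0.073]
force: [-4.9, -1.0, 5.5]
grip_width: 0.0169
```

```bash
python3 d.py -.143 -.0517 .047; python3 s.py;  python3 - <<'E'
from h import *
print(ctrl.get_obs()['moment'])
im=ctrl.camera("wrist")[:,:,::-1]
cv2.imwrite("pics/w6.png",cv2.resize(im[100:350,150:400],None,fx=2.4,fy=2.4,interpolation=cv2.INTER_CUBIC))
E
```

```text
target [ 0.6438 -0.1547  0.1142] tool delta cm [ 0.01 -0.05 -0.04]
tcp in panel [-143.5  -52.1   47.1] toolx [-0.003 -0.015 -1.   ] psi -100.59 q6 0.996 t 13.6167
13.6167 [-0.3818  0.4087  1.6924  0.3962  0.6021  0.9955] [ 0.6434 -0.1551  0.1141] [-4.9 -1.   5.5]
[[ 0.496 -0.064 -0.866]
 [ 0.036 -0.995  0.094]
 [-0.868 -0.078 -0.491]]
tilt deg 29.82 heading 4.2
[-0.06120455  0.73166119  0.12045003]
```

View pics/w6.png

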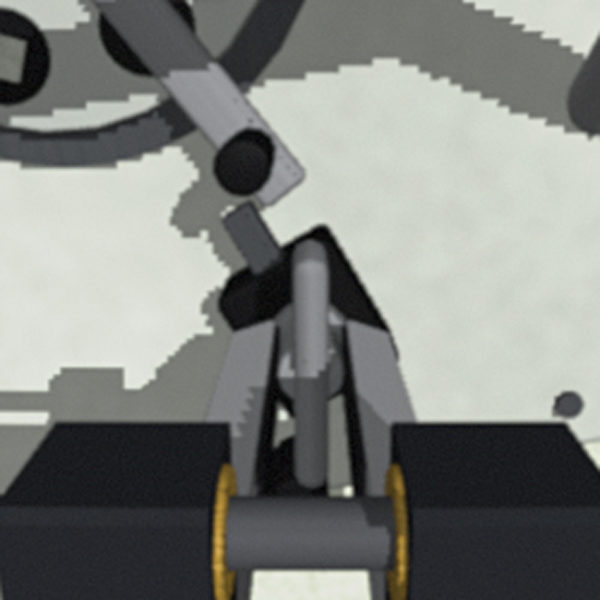

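play_rows(
  increments=[
    [[250, 0, 0, 0, -5], [250, 0, 0, 0, -5], [250, 0, 0, 0, -5], [250, 0, 0, 0, -5], [250, 0, 0, 0, -5], [250, 0, 0, 0, -5], [250, 0, 0, 0, -5], [250, 0, 0, 0, -5], [250, 0, 0, 0, -4], [250, 0, 0, 0, -4], [250, 0, 0, 0, 0], [250, 0, 0, 0, 0]],
  ],
)

```text
time_s: 14.67
ee_pos: [0.6432, -0.1545, 0.1139]
eef_rot: [2.47, 1.051, 0.076]
force: [-7.1, 4.5, 6.1]
grip_width: 0.0169
```

```bash
python3 d.py -.143 -.0517 .047; python3 s.py;  python3 - <<'E'
from h import *
print(ctrl.get_obs()['moment'])
im=ctrl.camera("wrist")[:,:,::-1]
cv2.imwrite("pics/w7.png",cv2.resize(im[100:350,150:400],None,fx=2.4,fy=2.4,interpolation=cv2.INTER_CUBIC))
E
```

```text
target [ 0.6438 -0.1547  0.1142] tool delta cm [ 0.01  0.07 -0.04]
tcp in panel [-143.7  -51.4   47.1] toolx [-0.004 -0.014 -1.   ] psi -52.9 q6 0.163 t 14.6667
14.6667 [-0.3812  0.4085  1.6928  0.3968  0.603   0.1632] [ 0.6432 -0.1545  0.1139] [-7.1  4.5  6.1]
[[ 0.495  0.598 -0.63 ]
 [ 0.038 -0.74  -0.672]
 [-0.868  0.309 -0.389]]
tilt deg 29.79 heading 4.3
[0.80650422 0.84779458 0.28988276]
```

View pics/w7.png

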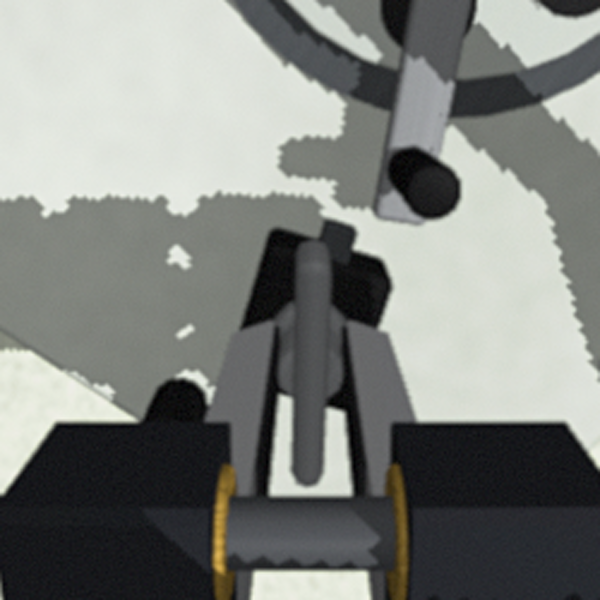

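play_rows(
  increments=[
    [[250, 0, 0, 0, -3], [250, 0, 0, 0, -2], [250, 0, 0, 0, -2], [250, 0, 0, 0, 0], [250, 0, 0, 0, 0]],
  ],
)

```text
time_s: 15.13
ee_pos: [0.6431, -0.1545, 0.1137]
eef_rot: [2.347, 1.051, 0.076]
force: [-6.3, 3.4, 5.9]
grip_width: 0.0169
```

```bash
python3 d.py -.143 -.0517 .047
python3 - <<'E'
from h import *
o=ctrl.get_obs();M=R.from_euler('xyz',o['eef_rot']).as_matrix();print(M.T@o['moment'],M.T@o['force'])
im=ctrl.camera("wrist")[:,:,::-1]
cv2.imwrite("pics/w8.png",cv2.resize(im[100:350,150:400],None,fx=2.4,fy=2.4,interpolation=cv2.INTER_CUBIC))
E
```

```text
target [ 0.6438 -0.1547  0.1142] tool delta cm [-0.    0.08 -0.04]
tcp in panel [-143.9  -51.4   47. ] toolx [-0.004 -0.014 -1.   ] psi -45.9 q6 0.041 t 15.1333
[-0.01413313 -0.02377473 -1.16537178] [-8.13816954 -4.35917767 -1.15158438]
```

View pics/w8.png

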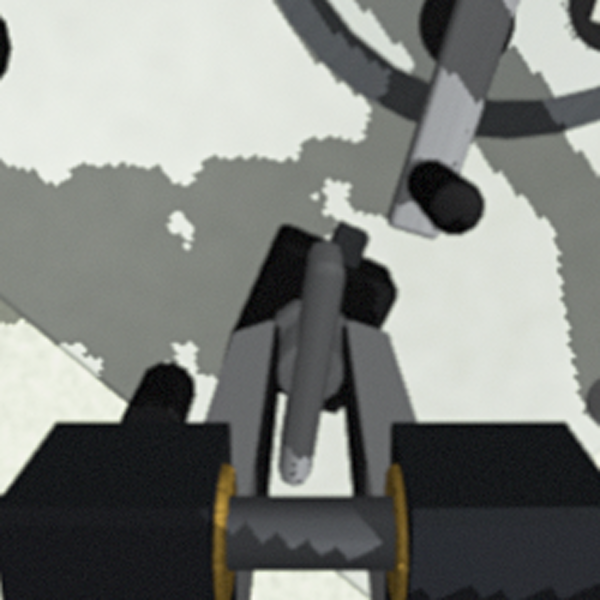

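play_rows(
  increments=[
    [[190, 0, 0, 0, 0], [190, 0, 0, 0, 0], [190, 0, 0, 0, 0], [190, -2, 0, 0, 0], [190, -3, 0, 0, 0], [190, -3, 0, 0, 0], [255, -3, 0, 0, 6.5], [255, 0, 0, 0, 6.5], [255, 0, 0, 0, 6.5], [255, 0, 0, 0, 6.5], [255, 0, 0, 0, 6.5], [255, 0, 0, 0, 6.5]],
  ],
  newtons=20,
)

```text
time_s: 16.18
ee_pos: [0.5888, -0.1592, 0.2091]
eef_rot: [3.032, 1.05, 0.073]
force: [-0.8, -0.3, 0.7]
grip_width: 0.0006
```

play_rows(
  increments=[
    [[255, 0, 0, 0, 0], [255, 0, 0, 0, 0]],
  ],
)

```text
time_s: 16.35
ee_pos: [0.5888, -0.1592, 0.209]
eef_rot: [3.023, 1.051, 0.073]
force: [-0.3, -0.2, -0.5]
grip_width: 0.0003
```

```bash
python3 d.py -.088 -.0705 .10
python3 - <<'E'
from h import *
import json
o=ctrl.get_obs(); json.dump({k:list(o[k]) for k in('ee_pos','eef_rot','qpos')},open('o4.json','w'))
print(o['grip_width'])
im=ctrl.camera("wrist")[:,:,::-1]
cv2.imwrite("pics/w9.png",im)
E
```

```text
target [ 0.6668 -0.1712  0.1876] tool delta cm [ 5.68  2.42 -5.36]
tcp in panel [-143.4  -50.4  156.7] toolx [-0.004 -0.015 -1.   ] psi -84.72 q6 0.753 t 16.35
0.0002853385848493406
```

View pics/w9.png

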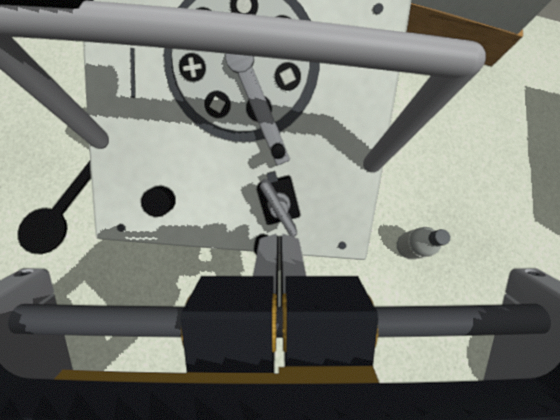

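Run:
```python
from h import *
import json
im=cv2.imread("pics/w9.png")
cv2.imwrite("pics/w9a.png",cv2.resize(im[130:245,230:330],None,fx=5,fy=5,interpolation=cv2.INTER_CUBIC))
o=json.load(open('o4.json'));w=cam("wrist",o);C=[.785,-.088,.104]
# rail edges centre line at two image points on plane z=.26
p=unproj(w,[(100,23),(430,56)],.26); c,s=np.cos(C[2]),np.sin(C[2])
d=p-[C[0],C[1],0];print("rail console",np.c_[c*d[:,0]+s*d[:,1],-s*d[:,0]+c*d[:,1]])
```

```text
rail console [[-0.08377258  0.06943766]
 [-0.0830763  -0.13324222]]
```

View pics/w9a.png

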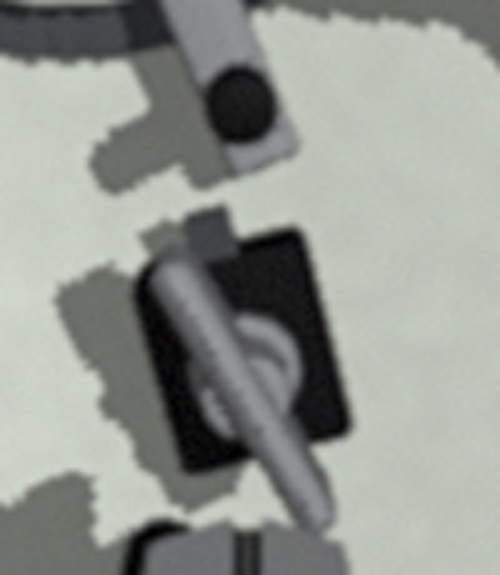

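Run:
```python
from h import *
import json
o=json.load(open('o4.json'));w=cam("wrist",o);C=[.785,-.088,.104]
bl=np.array([(262.5,182),(295,236)])
def hb(q):
    d=np.array([np.cos(q[2]),np.sin(q[2])])*q[3]
    return (proj(w,world(C,np.array([pan(q[0]+d[0],q[1]+d[1],.062),pan(q[0]-d[0],q[1]-d[1],.062)])))-bl).ravel()
n=least_squares(hb,[-.14,-.05,.7,.032]);print(n.x, n.x[2]+np.pi-2.4855)
l=least_squares(lambda q:(proj(w,world(C,pan(q[0],q[1],.062)))-(278,150.6)).ravel(),[-.09,-.04]);print(l.x,np.hypot(*l.x),np.arctan2(-l.x[1],-l.x[0]))
```

```text
[-0.14343553 -0.05195571  0.61673919  0.03168505] 1.2728318482962893
[-0.08692323 -0.04563896] 0.09817618442478482 0.48348542806234257
```

```bash
for a in "-.088 -.075 .037" "-.088 -.0645 .037" "-.0985 -.02 .037" "-.088 .029 .037"; do python3 d.py $a|head -1; done
```

```text
target [ 0.6986 -0.1724  0.133 ] tool delta cm [11.98  2.78 -5.34]
target [ 0.6975 -0.162   0.133 ] tool delta cm [11.97  1.74 -5.44]
target [ 0.6838 -0.1187  0.1278] tool delta cm [11.9  -2.79 -4.81]
target [ 0.6878 -0.069   0.133 ] tool delta cm [11.83 -7.57 -6.3 ]
```

play_rows(
  increments=[
    [[255, 0, 2.8, 0, 0], [255, 0, 0, -2.7, 0], [255, 0, 0, -2.7, 0], [255, 3, 0, 0, 0], [255, 3, 0, 0, 0], [255, 2, 0, 0, 0], [255, 0, 0, 0, 0]],
  ],
)

```text
time_s: 16.98
ee_pos: [0.6789, -0.1732, 0.163]
eef_rot: [3.029, 1.056, 0.079]
force: [-0.2, 1.0, -0.1]
grip_width: 0.0006
```

```bash
python3 d.py -.088 -.075 .037
python3 - <<'E'
from h import *
im=ctrl.camera("wrist")[:,:,::-1]
cv2.imwrite("pics/w10.png",im)
im=ctrl.camera("scene")[:,:,::-1]
cv2.imwrite("pics/s10.png",cv2.resize(im[130:350,170:390],None,fx=2.7,fy=2.7,interpolation=cv2.INTER_CUBIC))
E
```

```text
target [ 0.6986 -0.1724  0.133 ] tool delta cm [ 3.58  0.1  -0.23]
tcp in panel [-90.1 -73.8  72.8] toolx [-0.009 -0.012 -1.   ] psi -84.79 q6 0.794 t 16.9833
```

View pics/w10.png

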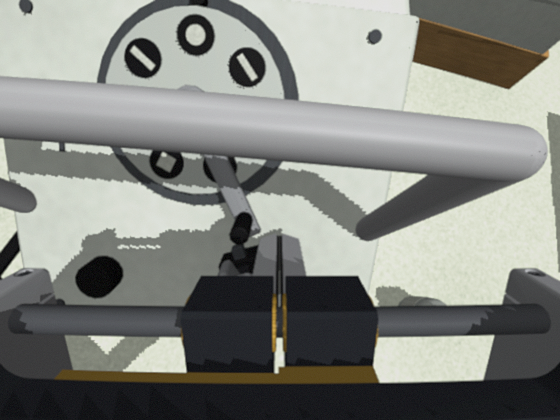

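View pics/s10.png

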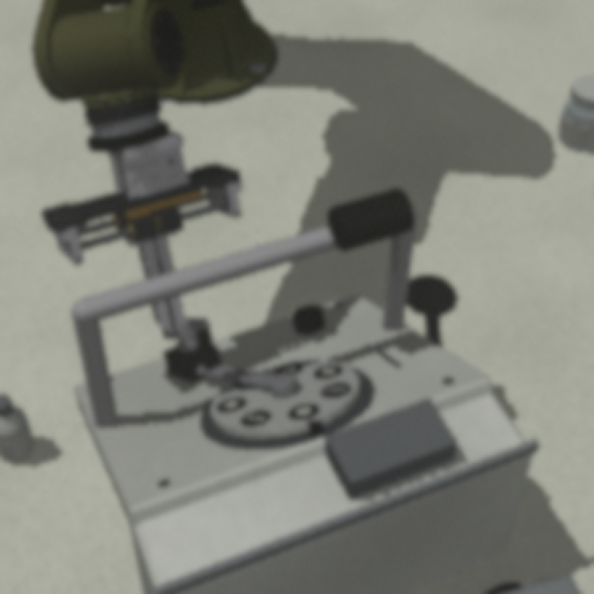

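play_rows(
  increments=[
    [[255, 2, 0, 0, 0], [255, 1.5, 0, 0, 0], [255, 0, 0, 0, 0], [255, 0, -1.4, 0.15, 0], [255, 0, -1.4, 0.15, 0], [255, 0, -1.4, 0, 0], [255, 0, -1.4, 0, 0], [255, 0, -1.2, -0.1, 0], [255, 0, -1.2, -0.2, 0], [255, 0, -1.2, -0.4, 0], [255, 0, 0, 0, 0]],
  ],
)

```text
time_s: 18.0
ee_pos: [0.6843, -0.0794, 0.1368]
eef_rot: [3.024, 1.047, 0.073]
force: [-1.0, -3.5, 2.2]
grip_width: 0.0005
```

```bash
python3 d.py -.088 .029 .037; python3 s.py
python3 - <<'E'
from h import *
im=ctrl.camera("wrist")[:,:,::-1]
cv2.imwrite("pics/w11.png",im)
E
```

```text
target [ 0.6878 -0.069   0.133 ] tool delta cm [ 0.53 -0.98 -0.3 ]
tcp in panel [-90.1  19.   42.5] toolx [-0.    -0.015 -1.   ] psi -84.79 q6 0.98 t 18.0
18.0 [-0.2269  0.4217  1.6137  0.2579  0.618   0.9796] [ 0.6843 -0.0794  0.1368] [-1.  -3.5  2.2]
[[ 0.499  0.174 -0.849]
 [ 0.037 -0.983 -0.18 ]
 [-0.866  0.059 -0.496]]
tilt deg 29.99 heading 4.2
```

View pics/w11.png

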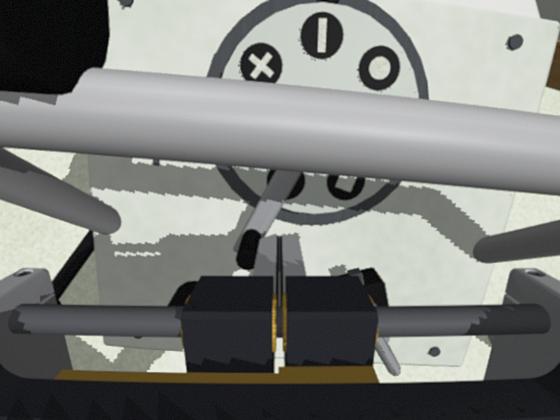

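play_rows(
  increments=[
    [[255, 0, -0.5, -0.15, 0], [255, 0, -0.5, -0.15, 0], [255, 0, 0, 0, 0]],
  ],
)

```text
time_s: 18.3
ee_pos: [0.6856, -0.0716, 0.137]
eef_rot: [3.024, 1.047, 0.07]
force: [3.1, -5.2, 2.8]
grip_width: 0.0008
```

play_rows(
  increments=[
    [[255, 0, -0.2, -0.05, 0], [255, 0, 0, 0, 0]],
  ],
)

```text
time_s: 18.47
ee_pos: [0.6856, -0.0712, 0.137]
eef_rot: [3.021, 1.047, 0.067]
force: [3.4, -12.5, 3.4]
grip_width: 0.0002
```

```bash
python3 d.py -.088 .029 .037
python3 - <<'E'
from h import *
w=cam("wrist")
im=ctrl.camera("wrist")[:,:,::-1]
cv2.imwrite("pics/w12.png",im)
cv2.imwrite("pics/w12a.png",cv2.resize(im[150:290,190:330],None,fx=4,fy=4,interpolation=cv2.INTER_CUBIC))
C=[.785,-.088,.104]
for q in (.85,.9,.95,1.0):
    a=.48-q; print(q,proj(w,world(C,pan(-.096*np.cos(a),-.096*np.sin(a),.062))))
print(ctrl.get_obs()['force'])
E
```

```text
target [ 0.6878 -0.069   0.133 ] tool delta cm [ 0.46 -0.21 -0.03]
tcp in panel [-88.1  27.   41.6] toolx [-0.    -0.019 -1.   ] psi -84.93 q6 1.01 t 18.4667
0.85 [[266.68181117 262.06460909]]
0.9 [[259.47538856 258.6752726 ]]
0.95 [[252.4040469  254.92874045]]
1.0 [[245.48174828 250.82709149]]
[  2.64517547 -12.6926017    2.78504146]
```

View pics/w12a.png

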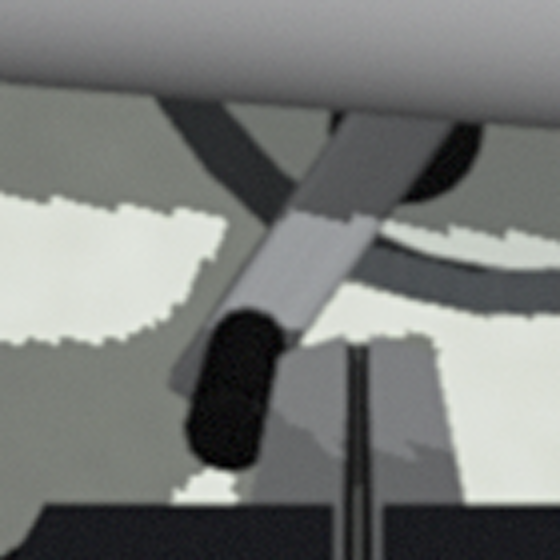

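View pics/w12.png

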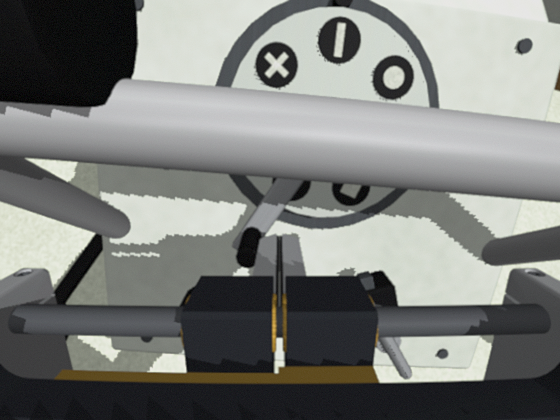

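play_rows(
  increments=[
    [[255, 0, -0.2, -0.05, 0], [255, 0, 0, 0, 0], [255, 0, 0, 0, 0]],
  ],
)

```text
time_s: 18.77
ee_pos: [0.6857, -0.0709, 0.1371]
eef_rot: [3.018, 1.047, 0.063]
force: [2.4, -23.3, 1.7]
grip_width: 0.0007
```

```bash
python3 d.py -.088 .029 .037
python3 - <<'E'
from h import *
o=ctrl.get_obs();M=R.from_euler('xyz',o['eef_rot']).as_matrix();print(M.T@o['moment'],M.T@o['force'])
E
```

```text
target [ 0.6878 -0.069   0.133 ] tool delta cm [ 0.47 -0.18 -0.01]
tcp in panel [-87.9  27.3  41.7] toolx [ 0.   -0.02 -1.  ] psi -84.96 q6 1.016 t 18.7667
[ 0.08585056 -0.57273747  4.22798355] [-1.00824435 23.41362578  1.20565335]
```

play_rows(
  increments=[
    [[255, 0, 0.7, 0.2, 0], [255, 0, 0.7, 0.2, 0], [255, 0, 1.2, 0.4, 0], [255, 0, 1.2, 0.2, 0], [255, 0, 1.2, 0.1, 0], [255, 0, 1.4, 0, 0], [255, 0, 1.4, -0.15, 0], [255, 0, 1.4, -0.15, 0], [255, 0, 1.3, 0, 0], [255, 0, 0.3, 0, 0], [255, 0, 0, 0, 0]],
  ],
)

```text
time_s: 19.68
ee_pos: [0.6969, -0.1757, 0.1373]
eef_rot: [3.027, 1.051, 0.073]
force: [-0.2, -0.1, 0.2]
grip_width: 0.0002
```

```bash
python3 d.py -.088 -.075 .037; python3 s.py
python3 - <<'E'
from h import *
im=ctrl.camera("wrist")[:,:,::-1]
cv2.imwrite("pics/w13.png",im)
E
```

```text
target [ 0.6986 -0.1724  0.133 ] tool delta cm [ 0.47 -0.32  0.01]
tcp in panel [-87.6 -78.1  41.7] toolx [-0.004 -0.015 -1.   ] psi -84.98 q6 0.788 t 19.6833
19.6833 [-0.3802  0.4938  1.5038  0.3448  0.6986  0.788 ] [ 0.6969 -0.1757  0.1373] [-0.2 -0.1  0.2]
[[ 0.495  0.171 -0.852]
 [ 0.036 -0.984 -0.177]
 [-0.868  0.057 -0.493]]
tilt deg 29.78 heading 4.2
```

View pics/w13.png

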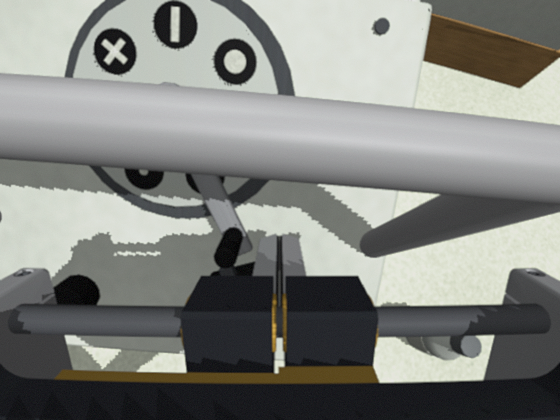

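Lever followed back and the disc has stayed advanced. Now withdraw along the normal and down-slope to view everything.

play_rows(
  increments=[
    [[255, -3, 0, 0, 0], [255, -4, 0, 0, 0], [255, -4, 0, 0, 0], [255, -2, 0, 3, 0], [255, 0, 0, 3, 0], [255, 0, -2, 0, 0], [255, 0, 0, 0, 0], [255, 0, 0, 0, 0]],
  ],
)

```text
time_s: 20.4
ee_pos: [0.5781, -0.1697, 0.2201]
eef_rot: [3.026, 1.05, 0.074]
force: [-0.3, -0.0, 0.3]
grip_width: 0.0006
```

```bash
python3 d.py -.143 -.05 .1
python3 - <<'E'
from h import *
w=cam("wrist")
im=ctrl.camera("wrist")[:,:,::-1]
cv2.imwrite("pics/w14.png",im)
cv2.imwrite("pics/t14.png",ctrl.camera("top")[:,:,::-1])
C=[.785,-.088,.104]
for q in (0,.06):
    a=.4835-q; print(q,proj(w,world(C,pan(-.0982*np.cos(a),-.0982*np.sin(a),.062))))
E
```

```text
target [ 0.6173 -0.1558  0.1601] tool delta cm [ 7.2  -1.03 -0.62]
tcp in panel [-148.   -59.7  172.2] toolx [-0.003 -0.015 -1.   ] psi -84.85 q6 0.728 t 20.4
0 [[268.61957638 143.90293589]]
0.06 [[262.99178123 146.10098763]]
```

View pics/w14.png

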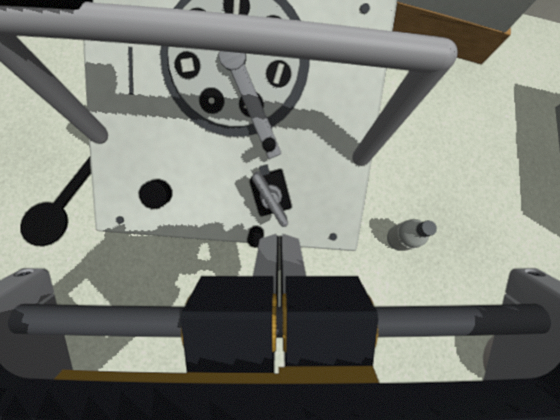

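View pics/t14.png

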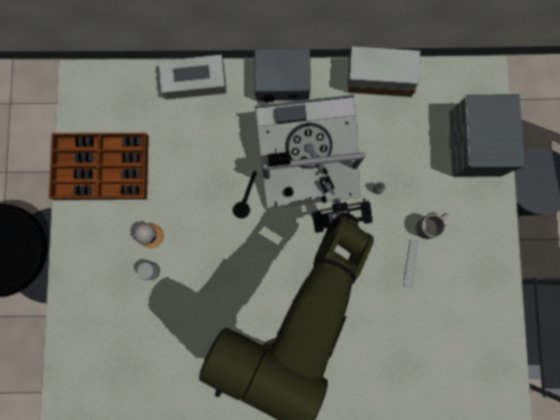

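Run:
```python
from h import *
im=cv2.imread("pics/w14.png")
cv2.imwrite("pics/w14a.png",cv2.resize(im[120:240,220:320],None,fx=5,fy=5,interpolation=cv2.INTER_CUBIC))
```

```text
(no output)
```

View pics/w14a.png

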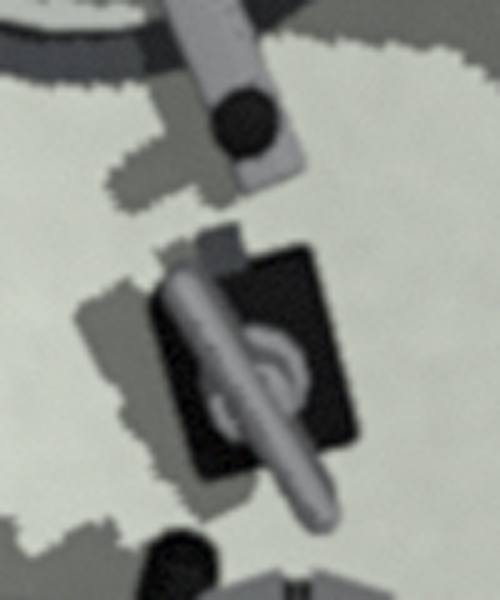

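The picture shows the nut still undone and the bolt drawn in. The lever post is at pixel (268,144), which matches its home position, and the robot is clear of everything. Handing in now.

```bash
python3 -c "
from station import ctrl
print(ctrl.hand_in())"
```

```text
the job is handed in; nothing more can be done
None
```

The job is done and handed in at about 20.5 s of the 45 s allowed; the hand-in reported no verdict.

**What I did**
- **Tilt:** The moves cannot change the tool's tilt directly. I pushed the arm against its reach limit in free air until the tool pointed along the panel's normal, at 30.0 deg.
- **Nut:** I turned it anticlockwise to its stop.
- **Lever:** I pushed the post right to left with shut fingers to its stop, followed it back home, and withdrew.

**What the last checks showed**
- **Nut:** The pictures put the turn at 1.27 rad plus its unknown start of 0 to 0.15. The gripper turned about 5 deg further while the nut stayed still, so it was at its stop.
- **Lever at its stop:** It gave only about 0.7 mm while the force rose from 5 to 23 N. The moment placed that force at the fingertips. The picture put it at about 0.95 to 0.98 rad, somewhat less sure than the force reading.
- **Lever and disc at the end:** The post is back home, within about a pixel of its measured start. The disc has moved on one target place.
- **Other things on the desk:** The ones visible in the last top picture look unmoved by eye; I did not measure them.

**What went differently**
- The first two grips on the nut, and the one I used, closed on its round hub (23 mm, then 17.7 mm wide) instead of the 9 mm blade. I turned the nut by the hub at 40 N.
- One early reading of the lever post was off by about 10 mm because I took the wrong end of it. I measured it again before moving.

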